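# Hold a re-glued sanding block under the hand press

## Task

The grit sheet on the cork sanding block has just been re-glued. Slide the block along the bench top (do not pick it up) end first between the guides of the small hand press until it is home against the back stop, then push the press's black palm knob straight down 20 mm, so that the knob's lower rim stands between the two rings on the posts beside it and the sprung foot bears on the block. Finish while still holding the knob pressed there, and leave the other things where they are.

Things in the scene. Friction and masses are not known exactly. Their poses are not given: they have to be found in the camera images.
- press: Hand press, a grey C-frame fixed on the bench, open towards the robot. Origin on the bench (z = 0) under the axis of knob and foot; x points from the mouth to the back (the block goes in along +x), y left, z up. Its overhanging head spans x -20 to +20 mm, y +-33 mm, 62 to 82 mm up; column and base reach back to x = 99 mm. No floor plate: the block slides on the bench itself.
- nest (a point): Point fixed to the press at (-25, 0, 0) mm of its frame, on the bench: the centre of the block's underside comes here when home. In the press frame the steel back stop's face is at x = +25 mm, 26 mm high; two 16 mm high side guides have inner faces at y = +-33 mm from x = -30 to +25 mm and flare outwards in front to about y = +-53 mm at x = -55 mm.
- rings (a point): Point on the press axis 92 mm above the bench, midway in height between the two rings (88 and 96 mm above the bench) on each of the two thin index posts, which stand on the head 26 mm left and right of the axis, up to 109 mm above the bench. The knob's lower rim should come to this height.
- knob (a joint): Travel of the palm knob: 0 at rest (up), grows as it is pushed down, in m; stop at 0.030. Spring return: about 2.5 N to start, 250 N/m. The foot meets the block (33 mm tall) after about 12 mm; from there its own spring adds about 1.2 N and then 600 N/m, so 20 mm takes about 14 N in all.
- knob_top (a point): Centre of the flat top of the black waisted knob (35 mm diameter at its rims, 24 mm tall), on the press axis, 136 mm above the bench at rest; its lower rim is 24 mm below this point. It moves with the knob.
- foot: The black rubber foot under the press head, a 23 mm disc 10 mm thick; origin at the centre of its underside, 45 mm above the bench at rest. It is carried by the knob on a cushion spring.
- block: The loose cork sanding block, 59 x 101 x 33 mm, 0.07 to 0.14 kg; origin at the centre of its underside, its y axis along the 101 mm length, z up. It goes into the press end first (its y axis along the press's x axis, either way round).
- glue: Bystander: white glue bottle with a pointed cap, 40 mm diameter, 117 mm tall, standing beside the press; origin at the centre of its underside.
- brush: Bystander: wooden bench brush 33 x 150 x 36 mm, lying beside the press; origin at the centre of its underside, y along its length.
- front: Bystander: spectacle front 52 x 153 x 8 mm lying flat at the right; origin at the centre of its underside.
- driver: Bystander: screwdriver 22 x 150 x 21 mm lying at the right; origin at the centre of its underside, y along its length.
Not all that is in view belongs to the job. Of the things that look like the block, the largest one is meant.

How it is judged:
By the outcome, as a careful person would: the job done as asked, in the order asked, and still so for the second after the job is handed in, while the arm keeps its last pose, push and grip.
It also fails if it takes over 54 s, if anything falls off the work surface, if the arm or the gripper's body presses on something with over 40 N, if the wrist force passes 120 N, or if a joint passes its speed limit or range.

## Robot

A 7-joint arm with a two-finger parallel gripper is mounted at the origin on a cart in front of the work surface, level with it; the furniture and walls round the work are solid. World frame = base frame: x ahead of the robot, y to its left, z up, the work surface at z = 0. Lengths are in mm, angles in rad, forces in N, time in s.
With the tool pointing down it reaches from about 350 to 900 mm from the base axis. Payload 7.2 kg.
Tool frame: the origin (TCP) lies between the finger pads; the fingertips stand 22 mm ahead of it and the grasp point (between the pads) lies 3 mm ahead of it; y points along the fingers, z is the direction in which the jaws open and shut, and the axes are right-handed (so a half turn about y gives the same grasp; the last joint's range is limited). The gripper opens to 85 mm and grips with 20 to 120 N. Pads are 22 mm wide; open, the fingers measure 114 mm over their backs; the gripper's body (76 mm by 85 mm) begins 54 mm behind the grasp point. The pads swing forward as they close: fully open they stand 13 mm farther back than shut.
Start: joints at [-1.173, 0.411, -0.013, 1.596, 0.006, 1.134, -0.082], TCP at [280.72, 558.412, 253.297] pointing down, gripper open.
Joint ranges: [-2.95, 2.95], [-0.29, 1.99], [-1.47, 1.44], [0.14, 2.54], [-1.03, 4.17], [0.13, 1.85], [-2.86, 2.86]. Speed limits (rad/s): [2.39, 2.39, 3.01, 3.01, 3.14, 3.14, 3.14].

## Interface

Orientations are given as a rotation vector (axis times angle).
In Python, from cell import sensors, get_image, camera_params, robot, silhouettes gives the robot as it stands. The module is installed in compiled form; this text tells all that it offers.
- The arm moves only by the tool send_rows, never from a script. Its argument "plan" is a list that holds one entry, the list of rows, each a list of 7 numbers: the shift along the tool's x, y, z as a fraction of full scale, then the turn, a rotation vector about the tool's x, y, z as a fraction of full scale, then the gripper command: -1 is shut, 1 is fully open, values between are in proportion. In form: [[[x, y, z, rx, ry, rz, gripper], ...]]. A call has 1 to 10 rows; each row is the pose to reach, as a shift and turn from the pose commanded when the call began, along the tool's axes at that moment; what a row does not reach only later rows make up. Full scale, the value 1, is 300 mm for a shift and pi/2 rad for a turn. A row lasts 1/8 s, in which the tool goes at most 62.5 mm and 10.7 degrees, less where a joint would pass 70% of its speed; a pose out of reach is approached as far as the arm can. A call with a number of a shift or a turn outside -1 to 1 is refused whole. A call with a gripper value outside its range is refused whole. The fingers move at their own pace and stop on an object; "grip_force" is the grip in N (left out, the last holds). Time passes only in rows, so rows that repeat a pose let the fingers close. It gives the time, the measured TCP pose, the force and the opening at its end, in the units of the state.
- sensors.read_state(): the state, without advancing time (a new reading comes with each control period).
- get_image(name): name is "scene" or "top"; returns (picture, depth): 384x512x3 uint8, red, green, blue; 384x512 float32, mm along the optical axis (not along the pixel's ray), 0 where there is no reading.
- camera_params(name): a dict with "fx", "fy", "cx", "cy" (pixels), "xyz" and "attitude" of the camera in the world. Camera axes: x right, y down, z forward; pixel columns grow to the right and rows downward; lengths in mm; the calibration is good to about 2 mm. A picture is of the moment at which its call begins. camera_params takes no time and is no camera call.
- robot.close_job(): hands the job in, once; it reports no verdict.
Trained networks look in the newest picture that a camera, given by its name, has taken for a name from the list of things; names that differ only in an ending like _2 or _b are one class to them, and where a whole thing is asked for, a point or a joint stands for the part that bears it (a point fixed in the world has none). Each returns a list of dicts, best first, with "score" (0 to 1); they miss things now and then, are a little off and sometimes report something else, mostly with a low value. They report only what shows in the picture. A call takes as long as a camera call. They do not tell look-alikes from the thing itself.
- silhouettes(target, camera): "mask" (384x512 bool, what is visible of it) and "rect" ([centre column, centre row, width, height] in pixels, round what is visible of it).
The state is a dict: "clock": time; "joints": joint angles; "joint_vel": joint speeds; "joint_efforts": joint torques, N m; "tcp_pos": TCP position; "ee_rot": TCP orientation; "force": force on the tool from outside, world axes, zero at the start; "wrist_torque": the same for the moment, N m; "gripper_width": finger opening in mm.
Only numpy, scipy, OpenCV 4.12 (cv2) and the standard library are available. Lean on these libraries where they do the work, as an engineer would, in place of code of your own. Each camera call takes 0.05 s, during which the arm holds its last target. There are 200 camera calls.

## Working session

There is one attempt and no reset: what is moved stays moved. The work goes in short steps, Python scripts to look and compute and a tool call to move; the robot and the scene stay as the last step left them, time stands still between calls to the robot, and variables do not carry over. Pictures are saved under pics/ and viewed, about 8 in all and at most 12, crops included, and the job is handed in when it is done.

Besides the shell and the picture viewer there is one more tool, called after "Emit:" as name(argument=value, ...) on one line, values as JSON. send_rows: Moves the arm, as the interface text tells. Shift numbers are shares of 300 mm and turn numbers shares of pi/2 rad, none past 1 either way. Its arguments: {"type":"object","properties":{"plan":{"type":"array","items":{"type":"array","items":{"type":"array","items":{"type":"number"}}}},"grip_force":{"type":"number"}},"required":["plan"]}

```bash
mkdir -p pics
cat > h.py <<'E'
import numpy as np, cv2
from scipy.spatial.transform import Rotation as R
from cell import sensors, get_image, camera_params, robot, silhouettes
def cam(n):
    p=camera_params(n); a=np.array(p["attitude"],float)
    M=a if a.shape==(3,3) else (R.from_rotvec(a).as_matrix() if a.size==3 else R.from_quat(a).as_matrix())
    return p,M,np.array(p["xyz"],float)
def cloud(n,d):
    p,M,t=cam(n); v,u=np.mgrid[:384,:512]
    P=np.stack([(u-p["cx"])/p["fx"]*d,(v-p["cy"])/p["fy"]*d,d],-1)@M.T+t
    P[d<=0]=np.nan
    return P
E
python3 - <<'E'
from h import *
s=sensors.read_state(); print(s)
ims=[]
for n in ("scene","top"):
    print(n,camera_params(n))
    im,d=get_image(n); np.savez(n+"0.npz",im=im,d=d); ims.append(im)
    P=cloud(n,d)
    for t in ("block","press","knob","glue","brush"):
        for r in silhouettes(t,n)[:4]:
            m=r["mask"]; q=P[m]; q=q[~np.isnan(q[:,0])]
            print(n,t,round(r["score"],2),np.round(r["rect"]),np.round(np.percentile(q,[2,50,98],axis=0)).tolist() if len(q) else None)
cv2.imwrite("pics/a.png",cv2.cvtColor(cv2.resize(np.hstack(ims),(800,300)),cv2.COLOR_RGB2BGR))
cv2.imwrite("pics/b.png",cv2.cvtColor(cv2.resize(ims[1],(800,600)),cv2.COLOR_RGB2BGR))
cv2.imwrite("pics/c.png",cv2.cvtColor(cv2.resize(ims[0],(800,600)),cv2.COLOR_RGB2BGR))
E
```

```text
{'clock': 0.0, 'joints': array([-1.17321645,  0.41191799, -0.01271305,  1.59706471,  0.00561865,
        1.13430724, -0.0821981 ]), 'joint_vel': array([-0.0008061 , -0.00072236, -0.00018607,  0.00090223,  0.00037782,
       -0.00089041, -0.00061249]), 'joint_efforts': array([-6.50732873e-04, -6.00617123e+01,  6.81782719e-01, -2.99404514e+01,
        1.37419600e-02,  1.05781609e-02, -1.29051176e-05]), 'tcp_pos': array([280.52740634, 557.97611246, 252.43331667]), 'ee_rot': array([-1.54141936,  0.3654768 , -0.36507908]), 'force': array([0.17496401, 0.87300818, 0.18777124]), 'wrist_torque': array([0.00293792, 0.0029451 , 0.02292032]), 'gripper_width': 85.34843085967357}
scene {'fx': 359.021420373029, 'fy': 359.021420373029, 'cx': 258.22435808884734, 'cy': 189.09174544026538, 'xyz': array([ -96.18672759, -471.23357513,  861.14829903]), 'attitude': array([-2.08321402,  1.13011159, -0.4949397 ])}
scene block 0.82 [181. 206.  33.  33.] [[413.0, 166.0, 2.0], [455.0, 188.0, 29.0], [509.0, 225.0, 33.0]]
scene block 0.65 [150. 193.  22.  19.] [[434.0, 297.0, 3.0], [452.0, 324.0, 18.0], [476.0, 3
[... 1005 characters left out ...]
  16.  14.] [[437.0, 299.0, 1.0], [456.0, 329.0, 21.0], [479.0, 363.0, 27.0]]
top block 0.54 [217. 195.  16.  12.] [[558.0, 77.0, 13.0], [585.0, 105.0, 21.0], [613.0, 132.0, 28.0]]
top press 0.58 [182. 179.  25.  40.] [[579.0, 188.0, -1.0], [659.0, 229.0, 22.0], [722.0, 290.0, 139.0]]
top knob 0.63 [177. 181.  12.   8.] [[611.0, 222.0, 115.0], [625.0, 235.0, 137.0], [640.0, 250.0, 142.0]]
top knob 0.62 [181. 179.  22.  37.] [[597.0, 194.0, 2.0], [662.0, 230.0, 29.0], [722.0, 290.0, 139.0]]
top glue 0.6 [211. 175.   5.  14.] [[657.0, 107.0, 16.0], [671.0, 122.0, 66.0], [695.0, 142.0, 113.0]]
top brush 0.86 [157. 181.  13.  39.] [[576.0, 317.0, 4.0], [644.0, 334.0, 36.0], [715.0, 355.0, 42.0]]
```

View pics/b.png

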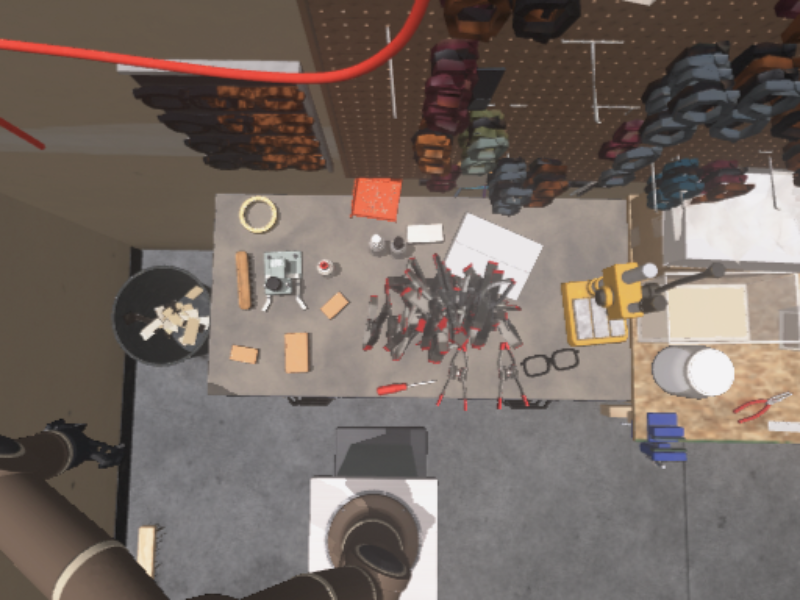

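View pics/c.png

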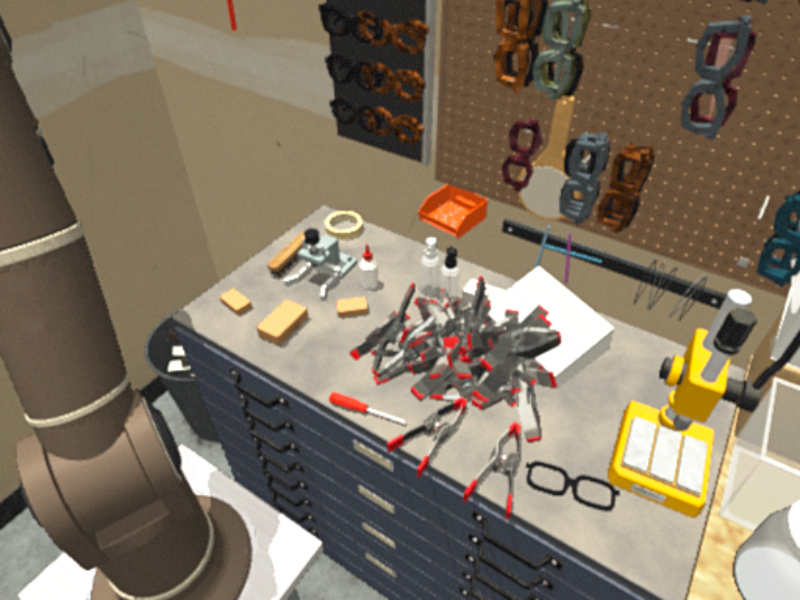

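Top picture: cork-coloured candidates at (297,352), (243,354) and (334,305). The one at (297,352) is the largest, about 59x101 mm and 33 mm tall, so it fits. The press is at about (283,275). I'll confirm with a crop and measure the poses.

```bash
python3 - <<'E'
from h import *
for n,(x0,y0,x1,y1) in (("top",(140,145,230,250)),("scene",(130,130,250,225))):
    z=np.load(n+"0.npz"); im,d=z["im"],z["d"]; P=cloud(n,d)
    c=cv2.resize(im[y0:y1,x0:x1],None,fx=5,fy=5,interpolation=cv2.INTER_CUBIC)
    cv2.imwrite(f"pics/crop_{n}.png",cv2.cvtColor(c,cv2.COLOR_RGB2BGR))
    f=P.reshape(-1,3); f=f[~np.isnan(f[:,0])]
    def sel(a,b,c_,d_,z0,z1): 
        q=f[(f[:,0]>a)&(f[:,0]<b)&(f[:,1]>c_)&(f[:,1]<d_)&(f[:,2]>z0)&(f[:,2]<z1)]; return q
    for nm,b in dict(block=(395,535,150,245,26,45),bench=(520,560,150,300,-20,20),head=(590,680,190,280,74,95),knobtop=(600,660,205,265,128,150),guides=(560,660,170,300,10,22),column=(640,740,180,290,26,60),all=(560,750,180,290,15,95)).items():
        q=sel(*b)
        if len(q)>4: 
            r=cv2.minAreaRect(q[:,:2].astype(np.float32)); print(n,nm,len(q),np.round(r[0],1),np.round(r[1],1),round(r[2],1),"z",np.round(np.median(q[:,2]),1), "mean",np.round(q.mean(0),1))
E
cp pics/crop_top.png pics/d.png
```

```text
top block 377 [463.9 197.3] [98.3 59. ] 2.1 z 32.4 mean [464.1 196.7  32.4]
top bench 377 [539.4 224.6] [ 36.8 149.3] 0.7 z 0.7 mean [539.3 224.8   0.7]
top head 187 [641.9 237. ] [73.7 61.8] 0.4 z 82.6 mean [641.1 234.3  82.3]
top knobtop 65 [625.3 236.3] [29.7 30. ] 0.9 z 136.8 mean [625.1 237.  136.7]
top guides 90 [612.8 236.3] [ 84.7 108.2] 3.3 z 16.2 mean [608.1 225.   16. ]
top column 31 [677.8 240.4] [49.7 83.7] 3.3 z 30.5 mean [670.1 227.8  35.4]
top all 395 [647.9 240.7] [151.9 108.1] 5.3 z 78.4 mean [652.4 233.1  57.5]
scene block 393 [462.3 195.3] [101.1  59.6] 3.0 z 30.1 mean [459.9 194.2  30.1]
scene bench 279 [540.2 225.2] [148.8  39.3] 89.8 z -1.7 mean [542.5 224.2  -1.7]
scene head 200 [641.9 236.6] [75.1 64.3] 3.9 z 80.0 mean [631.8 234.4  80.7]
scene knobtop 54 [622.8 235.7] [32.8 31.5] 79.6 z 132.9 mean [622.2 235.5 132.9]
scene guides 136 [614.3 237.9] [ 90.2 110. ] 4.2 z 14.3 mean [617.6 231.8  14.5]
scene column 48 [671.8 214.2] [37.9 40.6] 87.9 z 40.3 mean [675.6 221.9  40.8]
scene all 443 [641.8 230.6] [102.7 135.2] 89.2 z 74.5 mean [641.4 229.5  60.9]
```

View pics/crop_top.png

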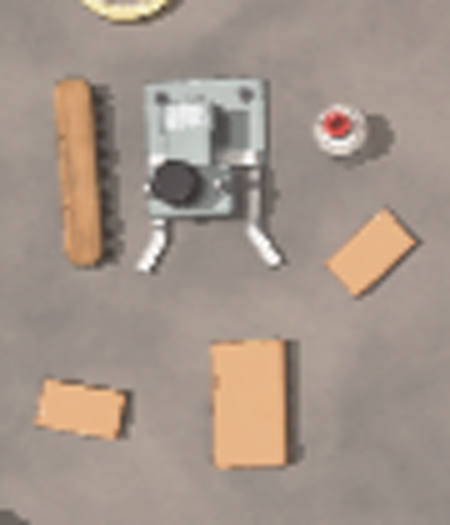

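View pics/crop_scene.png

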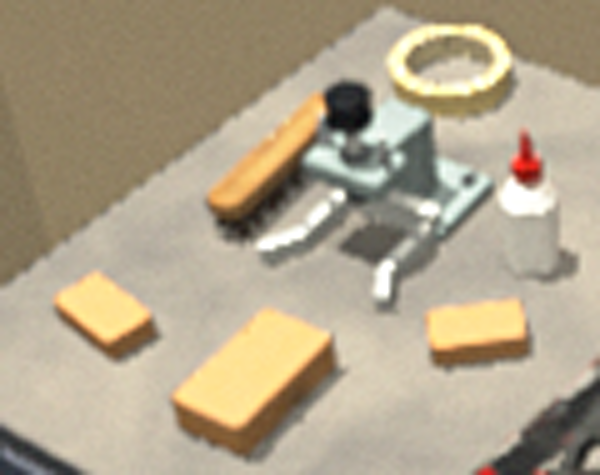

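The crops confirm it: the block at crop (250,403) is clearly larger than the two other cork pieces at (80,408) and (370,252). Next I'll fit the press pose (x, y, yaw) and block pose to both depth clouds.

```bash
cat > fit.py <<'E'
from h import *
from scipy.optimize import differential_evolution as DE, least_squares
def sdbox(p,lo,hi):
    c=(np.array(lo)+hi)/2; h=(np.array(hi)-lo)/2; q=np.abs(p-c)-h
    return np.linalg.norm(np.maximum(q,0),axis=1)+np.minimum(q.max(1),0)
def rotz(p,a): c,s=np.cos(a),np.sin(a); return np.c_[c*p[:,0]+s*p[:,1],-s*p[:,0]+c*p[:,1],p[:,2]]
def dpress(p):
    D=[sdbox(p,(-20,-33,62),(20,33,82))]
    r=np.hypot(p[:,0],p[:,1]); D.append(np.maximum(r-17.5,np.abs(p[:,2]-124)-12))
    for s in (1,-1):
        q=p*[1,s,1]; D.append(sdbox(q,(-30,33,0),(25,39,16)))
        a=np.arctan2(20,-25); L=np.hypot(25,20); t=rotz(q-[-30,33,0],a)
        D.append(sdbox(t,(0,-6,0),(L,0,16)))
    D.append(sdbox(p,(25,-33,0),(35,33,26)))
    return np.min(np.abs(D),axis=0)
def dblock(p): return np.abs(sdbox(p,(-50.5,-29.5,0),(50.5,29.5,33)))
def fit(fn,q,x0,cap):
    f=lambda v: np.minimum(fn(rotz(q-[v[0],v[1],0],v[2])),cap).mean()
    r=DE(f,[(x0[0]-15,x0[0]+15),(x0[1]-15,x0[1]+15),(-.2,.2)],seed=0,tol=1e-6,maxiter=150)
    return np.round([r.x[0],r.x[1],np.degrees(r.x[2])],2),round(r.fun,2)
def box(n,d,b,zo):
    f=cloud(n,d).reshape(-1,3); f=f[~np.isnan(f[:,0])]-[0,0,zo]
    return f[(f[:,0]>b[0])&(f[:,0]<b[1])&(f[:,1]>b[2])&(f[:,1]<b[3])&(f[:,2]>6)&(f[:,2]<150)]
E
python3 - <<'E'
from fit import *
for n,zo in (("top",.7),("scene",-1.7)):
    d=np.load(n+"0.npz")["d"]
    q=box(n,d,(560,655,170,305),zo); print(n,"press",len(q),fit(dpress,q,(624,236),8))
    q=box(n,d,(395,535,150,245),zo); print(n,"block",len(q),fit(dblock,q,(463,196),8))
s=sensors.read_state(); print(R.from_rotvec(s["ee_rot"]).as_matrix().round(3))
E
```

```text
top press 320 (array([627.07, 238.71,   4.75]), np.float64(2.5))
top block 410 (array([466.2 , 198.15,   3.3 ]), np.float64(2.46))
scene press 516 (array([625.78, 237.57,   3.86]), np.float64(2.25))
scene block 546 (array([463.83, 197.78,   3.19]), np.float64(1.21))
[[ 0.893  0.     0.449]
 [-0.449  0.     0.893]
 [ 0.    -1.     0.   ]]
```

```bash
cat > go.py <<'E'
# python go.py x y z yawdeg [x y z yaw ...]: rows from stored commanded pose; stores the last (rounded) as commanded
import sys,json,os,numpy as np
from scipy.spatial.transform import Rotation as R
if os.path.exists("cmd.json"): c=json.load(open("cmd.json"))
else: c=dict(p=[280.72,558.412,253.297],a=[-1.54141936,0.3654768,-0.36507908])
p0=np.array(c["p"]); M0=R.from_rotvec(c["a"])
v=np.array(sys.argv[1:],float).reshape(-1,4)
for x,y,z,w in v:
    w=np.radians(w); X=[np.cos(w),np.sin(w),0]; Z=[-np.sin(w),np.cos(w),0]
    M1=R.from_matrix(np.array([X,np.cross(Z,X)*1.0,Z]).T)
    t=np.round(M0.inv().apply(np.array([x,y,z])-p0)/300,3); r=np.round((M0.inv()*M1).as_rotvec()/(np.pi/2),3)
    print((t+0).tolist(),(r+0).tolist())
json.dump(dict(p=(p0+M0.apply(t*300)).tolist(),a=(M0*R.from_rotvec(r*np.pi/2)).as_rotvec().tolist()),open("cmd.json","w"))
E
python3 go.py 419 195 130 3
```

```text
[0.956, 0.413, -0.875] [0.001, -0.33, 0.0]
```

Emit:
send_rows(plan=[[[0.956, 0.413, -0.875, 0.001, -0.33, 0, 1], [0.956, 0.413, -0.875, 0.001, -0.33, 0, 1], [0.956, 0.413, -0.875, 0.001, -0.33, 0, 1], [0.956, 0.413, -0.875, 0.001, -0.33, 0, 1], [0.956, 0.413, -0.875, 0.001, -0.33, 0, 1], [0.956, 0.413, -0.875, 0.001, -0.33, 0, 1], [0.956, 0.413, -0.875, 0.001, -0.33, 0, 1], [0.956, 0.413, -0.875, 0.001, -0.33, 0, 1], [0.956, 0.413, -0.875, 0.001, -0.33, 0, 1]]])

```text
clock: 1.72
tcp_pos: [419.2, 195.9, 129.7]
ee_rot: [-1.568, -0.042, 0.041]
force: [-0.8, 0.6, -0.7]
gripper_width: 85.8
```

```bash
python3 go.py 419 195 38 3
python3 - <<'E'
from h import *
im,d=get_image("scene"); cv2.imwrite("pics/e.png",cv2.cvtColor(cv2.resize(im[100:260,90:303],(798,600)),cv2.COLOR_RGB2BGR))
E
```

```text
[0.0, 0.306, 0.0] [0.0, 0.0, 0.0]
```

View pics/e.png

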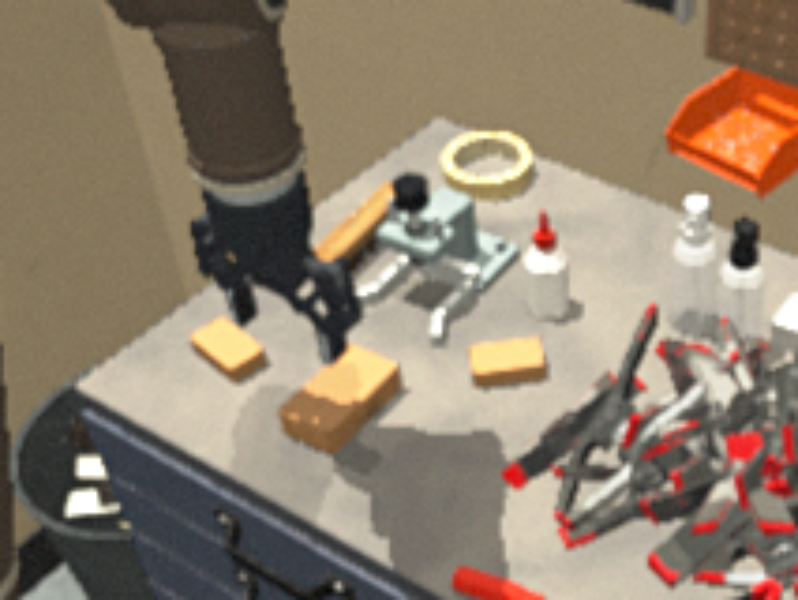

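The gripper at (280,260) stands above the block at (340,398), with a finger on each side. I'll descend and close gently.

Emit:
send_rows(plan=[[[0, 0.2, 0, 0, 0, 0, 1], [0, 0.306, 0, 0, 0, 0, 1], [0, 0.306, 0, 0, 0, 0, 1], [0, 0.306, 0, 0, 0, 0, 1], [0, 0.306, 0, 0, 0, 0, -1], [0, 0.306, 0, 0, 0, 0, -1], [0, 0.306, 0, 0, 0, 0, -1], [0, 0.306, 0, 0, 0, 0, -1], [0, 0.306, 0, 0, 0, 0, -1]]], grip_force=20)

```text
clock: 2.9
tcp_pos: [419.9, 195.9, 39.0]
ee_rot: [-1.567, -0.043, 0.039]
force: [-2.1, 0.3, 8.5]
gripper_width: 57.3
```

Run:
```python
from fit import *
s=sensors.read_state(); print(s["tcp_pos"].round(1),s["force"].round(1),s["gripper_width"].round(1))
for n,zo in (("top",.7),("scene",-1.7)):
    im,d=get_image(n); q=box(n,d,(425,535,150,245),zo); q=q[q[:,2]<40]; print(n,len(q),fit(dblock,q,(463,196),8))
```

```text
Traceback (most recent call last):
AttributeError: 'float' object has no attribute 'round'
```

```bash
python3 - <<'E'
from fit import *
s=sensors.read_state(); print(s["tcp_pos"].round(1),s["force"].round(1),s["gripper_width"])
for n,zo in (("top",.7),("scene",-1.7)):
    im,d=get_image(n); q=box(n,d,(435,535,150,245),zo); q=q[q[:,2]<40]; print(n,len(q),fit(dblock,q,(463,196),8))
E
python3 go.py 460.6 224.5 39 4.3
```

```text
[419.9 195.9  39. ] [-2.1  0.3  8.5] 57.27437867098889
top 256 (array([462.19, 197.41,   2.45]), np.float64(2.27))
scene 175 (array([460.7 , 196.72,   4.65]), np.float64(1.07))
[0.144, -0.003, 0.091] [0.0, -0.014, 0.0]
```

Emit:
send_rows(plan=[[[0, -0.003, 0, 0, 0, 0, -1], [0.04, -0.003, 0.025, 0, -0.005, 0, -1], [0.08, -0.003, 0.05, 0, -0.01, 0, -1], [0.12, -0.003, 0.075, 0, -0.014, 0, -1], [0.144, -0.003, 0.091, 0, -0.014, 0, -1], [0.144, -0.003, 0.091, 0, -0.014, 0, -1]]])

```text
clock: 3.75
tcp_pos: [461.9, 225.5, 39.1]
ee_rot: [-1.568, -0.06, 0.057]
force: [1.6, 0.7, 1.6]
gripper_width: 57.1
```

Run:
```python
from fit import *
for n,zo in (("top",.7),("scene",-1.7)):
    im,d=get_image(n); q=box(n,d,(474,562,180,275),zo); q=q[q[:,2]<40]; print(n,len(q),fit(dblock,q,(505,228),8))
    q=box(n,d,(564,655,170,305),zo); print(n,"press",len(q),fit(dpress,q,(624,236),8))
    if n=="top": cv2.imwrite("pics/f.png",cv2.cvtColor(cv2.resize(im[145:245,140:240],(600,600),interpolation=cv2.INTER_CUBIC),cv2.COLOR_RGB2BGR))
```

```text
top 245 (array([503.25, 227.39,   5.71]), np.float64(2.32))
top press 319 (array([626.63, 238.8 ,   4.25]), np.float64(2.46))
scene 153 (array([502.53, 227.02,   5.11]), np.float64(1.16))
scene press 529 (array([625.53, 237.14,   3.95]), np.float64(2.27))
```

View pics/f.png

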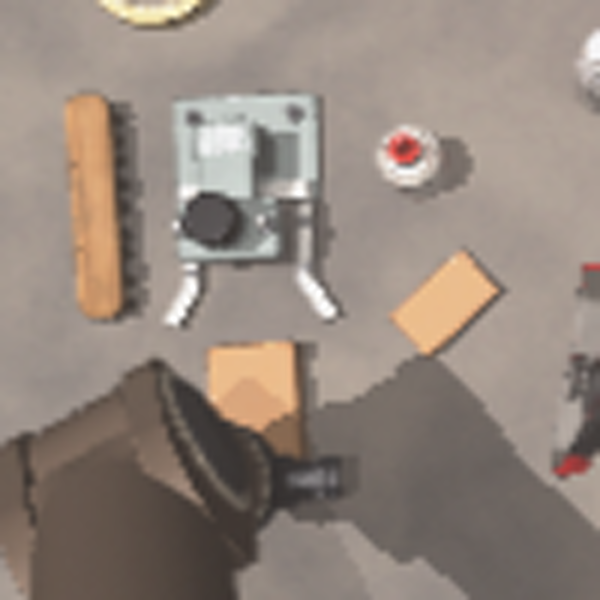

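The picture shows the block at (253,390) in line with the press mouth (250,300). I'll slide it in, stopping about 20 mm short.

```bash
python3 go.py 538.4 231.5 39 4.1
```

```text
[0.26, 0.0, 0.004] [0.0, 0.002, 0.0]
```

Emit:
send_rows(plan=[[[0.035, 0, 0.004, 0, 0.002, 0, -1], [0.07, 0, 0.004, 0, 0.002, 0, -1], [0.105, 0, 0.004, 0, 0.002, 0, -1], [0.14, 0, 0.004, 0, 0.002, 0, -1], [0.175, 0, 0.004, 0, 0.002, 0, -1], [0.21, 0, 0.004, 0, 0.002, 0, -1], [0.24, 0, 0.004, 0, 0.002, 0, -1], [0.26, 0, 0.004, 0, 0.002, 0, -1], [0.26, 0, 0.004, 0, 0.002, 0, -1]]])

```text
clock: 4.97
tcp_pos: [538.0, 232.0, 39.0]
ee_rot: [-1.568, -0.056, 0.057]
force: [-2.9, 0.9, 7.1]
gripper_width: 57.7
```

Run:
```python
from fit import *
for n in ("scene","top"):
    im,d=get_image(n)
    c=im[145:245,140:240] if n=="top" else im[140:230,130:220]
    cv2.imwrite(f"pics/g_{n}.png",cv2.cvtColor(cv2.resize(c,(600,600),interpolation=cv2.INTER_CUBIC),cv2.COLOR_RGB2BGR))
a=cv2.imread("pics/g_top.png");b=cv2.imread("pics/g_scene.png"); cv2.imwrite("pics/g.png",cv2.resize(np.hstack([a,b]),(800,400)))
```

```text
(no output)
```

View pics/g.png

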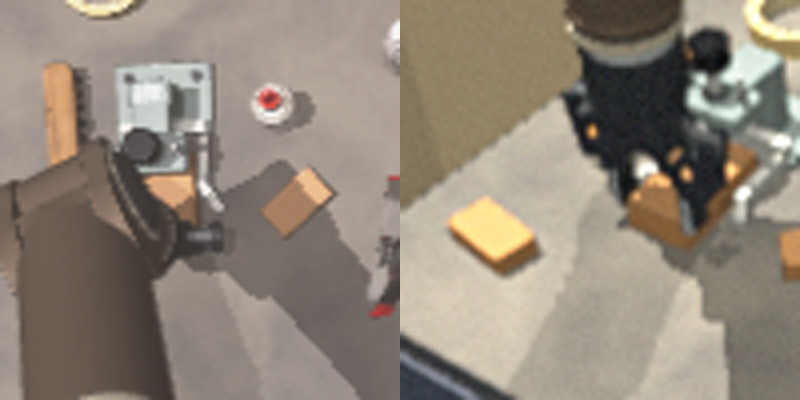

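The block's nose is between the guides and visibly clear of the right one. The gripper body would come close to the knob if I kept the grip, so I'll release and push the end from behind with shut fingers.

```bash
python3 go.py 538.4 231.5 90 4.1 498.5 228.8 90 4.1 498.5 228.8 32 4.1
```

```text
[0.0, -0.17, 0.0] [0.0, 0.0, 0.0]
[-0.133, -0.17, 0.001] [0.0, 0.0, 0.0]
[-0.133, 0.023, 0.001] [0.0, 0.0, 0.0]
```

Emit:
send_rows(plan=[[[0, 0, 0, 0, 0, 0, 1], [0, 0, 0, 0, 0, 0, 1], [0, 0, 0, 0, 0, 0, 1], [0, -0.17, 0, 0, 0, 0, 1], [-0.133, -0.17, 0.001, 0, 0, 0, -1], [-0.133, -0.17, 0.001, 0, 0, 0, -1], [-0.133, -0.17, 0.001, 0, 0, 0, -1], [-0.133, -0.17, 0.001, 0, 0, 0, -1], [-0.133, 0.023, 0.001, 0, 0, 0, -1], [-0.133, 0.023, 0.001, 0, 0, 0, -1]]])

```text
clock: 6.32
tcp_pos: [496.1, 227.6, 27.9]
ee_rot: [-1.573, -0.05, 0.062]
force: [-1.3, 0.6, -0.0]
gripper_width: 0.0
```

```bash
python3 - <<'E'
from fit import *
s=sensors.read_state();print(s["tcp_pos"].round(1),s["force"].round(1),s["gripper_width"])
for n,zo in (("top",.7),("scene",-1.7)):
    im,d=get_image(n)
    c=im[155:235,150:230] if n=="top" else im[140:220,135:215]
    cv2.imwrite(f"pics/h_{n}.png",cv2.cvtColor(cv2.resize(c,(400,400),interpolation=cv2.INTER_CUBIC),cv2.COLOR_RGB2BGR))
    q=box(n,d,(525,604,185,268),zo); q=q[(q[:,2]<40)&(q[:,2]>24)]; print(n,len(q),fit(dblock,q,(583,234),6))
cv2.imwrite("pics/h.png",np.hstack([cv2.imread("pics/h_top.png"),cv2.imread("pics/h_scene.png")]))
E
python3 go.py 514 229.9 32 4.1
```

```text
[496.1 227.6  27.9] [-1.3  0.6 -0. ] 0.030033276483467274
top 234 (array([584.68, 235.08,   5.09]), np.float64(2.25))
scene 162 (array([581.85, 233.15,   4.31]), np.float64(1.46))
[0.052, 0.0, 0.0] [0.0, 0.0, 0.0]
```

View pics/h.png

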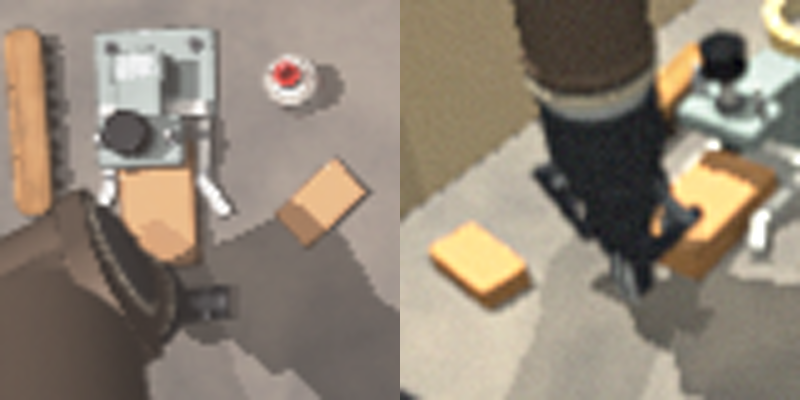

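Block is in the mouth between flares (110,190) and (208,185), and the shut fingers are behind its end. I'll push in stages and watch the force.

Emit:
send_rows(plan=[[[0.03, 0, 0, 0, 0, 0, -1], [0.06, 0, 0, 0, 0, 0, -1], [0.08, 0, 0, 0, 0, 0, -1], [0.095, 0, 0, 0, 0, 0, -1], [0.11, 0, 0, 0, 0, 0, -1], [0.11, 0, 0, 0, 0, 0, -1], [0.11, 0, 0, 0, 0, 0, -1]]])

```text
clock: 7.3
tcp_pos: [531.6, 231.5, 31.6]
ee_rot: [-1.569, -0.056, 0.056]
force: [-0.7, -0.1, 0.6]
gripper_width: 0.4
```

Emit:
send_rows(plan=[[[0.01, 0, 0, 0, 0, 0, -1], [0.018, 0, 0, 0, 0, 0, -1], [0.018, 0, 0, 0, 0, 0, -1], [0.018, 0, 0, 0, 0, 0, -1]]])

```text
clock: 7.8
tcp_pos: [537.1, 232.0, 31.7]
ee_rot: [-1.568, -0.057, 0.056]
force: [-0.3, -0.2, -0.3]
gripper_width: 0.0
```

Run:
```python
from fit import *
for n,zo in (("top",.7),("scene",-1.7)):
    im,d=get_image(n)
    q=box(n,d,(525,604,185,268),zo); q=q[(q[:,2]<40)&(q[:,2]>24)]; print(n,len(q),fit(dblock,q,(595,234),6))
s=sensors.read_state();print(s["tcp_pos"].round(1),s["force"].round(1))
```

```text
top 97 (array([606.57, 237.13,   7.21]), np.float64(2.34))
scene 103 (array([580.16, 233.37,   4.21]), np.float64(1.91))
[537.1 232.   31.7] [ 0.1  0.6 -0.7]
```

Emit:
send_rows(plan=[[[0.01, 0, 0, 0, 0, 0, -1], [0.015, 0, 0, 0, 0, 0, -1], [0.015, 0, 0, 0, 0, 0, -1]]])

```text
clock: 8.28
tcp_pos: [537.5, 232.0, 31.2]
ee_rot: [-1.57, -0.051, 0.063]
force: [-12.7, -1.3, 8.0]
gripper_width: 0.2
```

Run:
```python
from h import *
for n in ("top","scene"):
    im,d=get_image(n)
    c=im[165:225,150:210] if n=="top" else im[145:205,145:205]
    cv2.imwrite(f"pics/i_{n}.png",cv2.cvtColor(cv2.resize(c,(400,400),interpolation=cv2.INTER_CUBIC),cv2.COLOR_RGB2BGR))
cv2.imwrite("pics/i.png",np.hstack([cv2.imread("pics/i_top.png"),cv2.imread("pics/i_scene.png")]))
```

```text
(no output)
```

View pics/i.png

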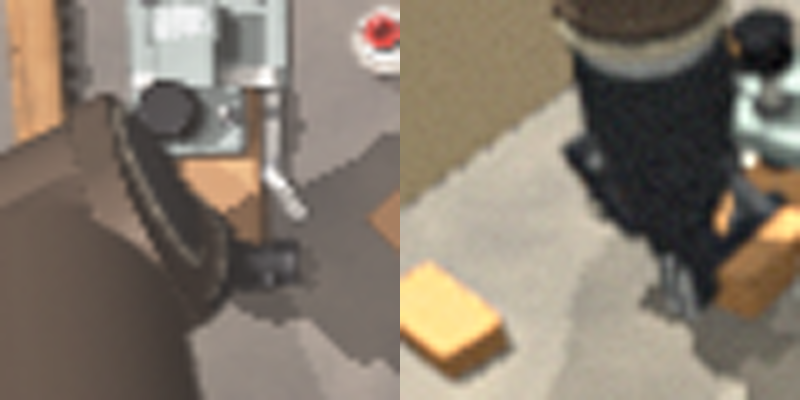

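The push stopped at 12.7 N, close to where the stop was predicted. I'll back off, rise and check the seating.

```bash
python3 - <<'E'
import json,numpy as np
c=json.load(open("cmd.json")); w=np.radians(4.1)
c["p"]=[498.5+42.9*np.cos(w),228.8+42.9*np.sin(w),32]; json.dump(c,open("cmd.json","w")); print(c)
E
python3 go.py 500 229 32 4.1 440 225 220 4.1
```

```text
{'p': [np.float64(541.2902095877375), np.float64(231.86724036187223), 32], 'a': [-1.5700764000157903, -0.05588866322335349, 0.05636857398838885]}
[-0.138, 0.0, 0.0] [0.0, 0.0, 0.0]
[-0.339, -0.627, 0.001] [0.0, 0.0, 0.0]
```

Emit:
send_rows(plan=[[[-0.138, 0, 0, 0, 0, 0, -1], [-0.138, -0.2, 0, 0, 0, 0, -1], [-0.339, -0.627, 0.001, 0, 0, 0, -1], [-0.339, -0.627, 0.001, 0, 0, 0, -1], [-0.339, -0.627, 0.001, 0, 0, 0, -1], [-0.339, -0.627, 0.001, 0, 0, 0, -1]]])

```text
clock: 9.12
tcp_pos: [440.3, 225.3, 220.7]
ee_rot: [-1.567, -0.059, 0.054]
force: [0.1, -0.1, 0.3]
gripper_width: -0.3
```

Run:
```python
from fit import *
for n,zo in (("top",.7),("scene",-1.7)):
    im,d=get_image(n)
    c=im[165:225,150:210] if n=="top" else im[145:205,165:225]
    cv2.imwrite(f"pics/j_{n}.png",cv2.cvtColor(cv2.resize(c,(400,400),interpolation=cv2.INTER_CUBIC),cv2.COLOR_RGB2BGR))
    q=box(n,d,(525,602,196,268),zo); q=q[(q[:,2]<40)&(q[:,2]>22)]; print(n,len(q),fit(dblock,q,(600,235),6),q.min(0).round(1),q.max(0).round(1))
    q=box(n,d,(564,655,170,305),zo); q=q[q[:,2]>60];print("knob/head",len(q),fit(dpress,q,(625,237),8))
cv2.imwrite("pics/j.png",np.hstack([cv2.imread("pics/j_top.png"),cv2.imread("pics/j_scene.png")]))
```

```text
top 192 (array([602.05, 233.35,   1.65]), np.float64(1.9)) [550.9 201.4  22.4] [601.8 261.1  39.1]
knob/head 210 (array([627.29, 239.68,   5.08]), np.float64(2.26))
scene 199 (array([600.33, 234.32,   4.54]), np.float64(1.36)) [546.5 200.4  22.2] [601.8 259.   35.9]
knob/head 317 (array([625.79, 238.67,   5.48]), np.float64(2.36))
```

View pics/j.png

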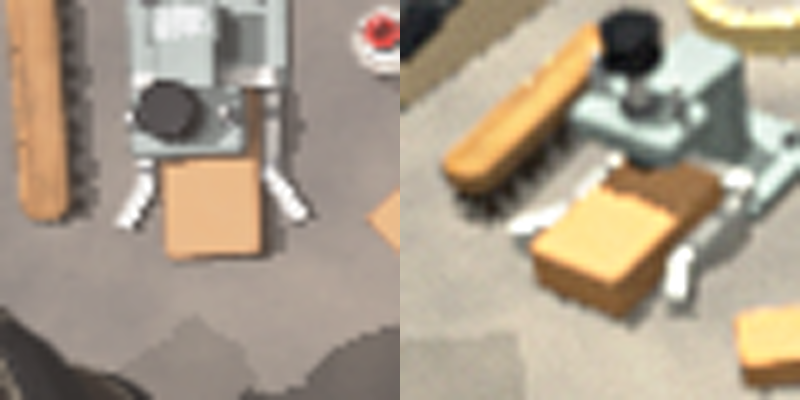

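The block sits home: about -25 mm from the press axis in the fits, between the guides. Now I'll go over the knob.

```bash
python3 go.py 625.3 237.6 190 4.1 625.3 237.6 166 4.1
```

```text
[0.62, 0.1, -0.002] [0.0, 0.0, 0.0]
[0.62, 0.18, -0.002] [0.0, 0.0, 0.0]
```

Emit:
send_rows(plan=[[[0.2, 0, -0.002, 0, 0, 0, -1], [0.4, 0.03, -0.002, 0, 0, 0, -1], [0.62, 0.1, -0.002, 0, 0, 0, -1], [0.62, 0.1, -0.002, 0, 0, 0, -1], [0.62, 0.1, -0.002, 0, 0, 0, -1], [0.62, 0.18, -0.002, 0, 0, 0, -1], [0.62, 0.18, -0.002, 0, 0, 0, -1], [0.62, 0.18, -0.002, 0, 0, 0, -1]]])

```text
clock: 10.22
tcp_pos: [625.2, 238.1, 167.0]
ee_rot: [-1.568, -0.057, 0.056]
force: [0.9, -0.2, 0.4]
gripper_width: 0.1
```

Run:
```python
from h import *
for n in ("top","scene"):
    im,d=get_image(n)
    c=im[150:210,145:205] if n=="top" else im[130:190,165:225]
    cv2.imwrite(f"pics/k_{n}.png",cv2.cvtColor(cv2.resize(c,(400,400),interpolation=cv2.INTER_CUBIC),cv2.COLOR_RGB2BGR))
cv2.imwrite("pics/k.png",np.hstack([cv2.imread("pics/k_top.png"),cv2.imread("pics/k_scene.png")]))
```

```text
(no output)
```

View pics/k.png

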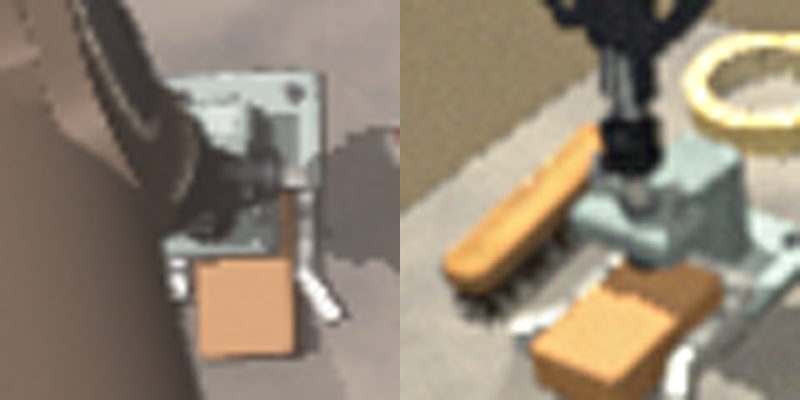

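Shut fingers stand centred over the knob at (630,130). I'll lower to find contact.

Emit:
send_rows(plan=[[[0, 0.01, 0, 0, 0, 0, -1], [0, 0.02, 0, 0, 0, 0, -1], [0, 0.02, 0, 0, 0, 0, -1], [0, 0.02, 0, 0, 0, 0, -1]]])

```text
clock: 10.82
tcp_pos: [625.5, 237.8, 159.7]
ee_rot: [-1.569, -0.056, 0.056]
force: [0.4, -0.1, 0.4]
gripper_width: -0.4
```

Emit:
send_rows(plan=[[[0, 0.007, 0, 0, 0, 0, -1], [0, 0.007, 0, 0, 0, 0, -1], [0, 0.007, 0, 0, 0, 0, -1]]])

```text
clock: 11.2
tcp_pos: [625.7, 237.8, 157.9]
ee_rot: [-1.568, -0.057, 0.055]
force: [0.4, -0.6, 0.7]
gripper_width: -0.2
```

Emit:
send_rows(plan=[[[0, 0.007, 0, 0, 0, 0, -1], [0, 0.007, 0, 0, 0, 0, -1], [0, 0.007, 0, 0, 0, 0, -1]]])

```text
clock: 11.58
tcp_pos: [625.7, 237.8, 155.7]
ee_rot: [-1.568, -0.057, 0.056]
force: [1.0, 1.0, 2.2]
gripper_width: 0.2
```

Emit:
send_rows(plan=[[[0, 0.01, 0, 0, 0, 0, -1], [0, 0.01, 0, 0, 0, 0, -1], [0, 0.01, 0, 0, 0, 0, -1]]])

```text
clock: 11.95
tcp_pos: [625.7, 237.8, 152.7]
ee_rot: [-1.568, -0.057, 0.056]
force: [1.9, 0.2, 2.7]
gripper_width: 0.1
```

Emit:
send_rows(plan=[[[0, 0.015, 0, 0, 0, 0, -1], [0, 0.03, 0, 0, 0, 0, -1], [0, 0.043, 0, 0, 0, 0, -1], [0, 0.043, 0, 0, 0, 0, -1], [0, 0.043, 0, 0, 0, 0, -1]]])

```text
clock: 12.58
tcp_pos: [625.7, 237.9, 140.4]
ee_rot: [-1.568, -0.057, 0.055]
force: [-1.1, -0.8, 9.4]
gripper_width: -0.2
```

Run:
```python
from h import *
for i in range(5):
    get_image("scene"); s=sensors.read_state(); print(s["tcp_pos"].round(2),s["force"].round(2))
```

```text
[625.77 237.88 140.47] [-0.78 -0.1   9.73]
[625.76 237.84 140.49] [-1.03 -0.33  8.8 ]
[625.76 237.89 140.48] [-0.8  -1.01  9.58]
[625.74 237.81 140.48] [-1.82 -0.36  9.58]
[625.77 237.84 140.5 ] [-1.66 -0.87 10.16]
```

Emit:
send_rows(plan=[[[0, 0.005, 0, 0, 0, 0, -1], [0, 0.011, 0, 0, 0, 0, -1], [0, 0.011, 0, 0, 0, 0, -1], [0, 0.011, 0, 0, 0, 0, -1]]])

```text
clock: 13.32
tcp_pos: [625.8, 237.8, 137.5]
ee_rot: [-1.568, -0.057, 0.055]
force: [-1.6, -0.7, 12.4]
gripper_width: 0.2
```

Run:
```python
from fit import *
F=[]
for i in range(6):
    im,d=get_image("scene"); s=sensors.read_state(); F.append(np.r_[s["tcp_pos"],s["force"]])
print(np.mean(F,0).round(2))
# knob dark points: where the cloud of the knob stands now vs. before
d0=np.load("scene0.npz"); 
for nm,I,D in (("rest",d0["im"],d0["d"]),("now",im,d)):
    P=cloud("scene",D); m=(np.hypot(P[...,0]-624,P[...,1]-236)<21)&(P[...,2]>78)&(P[...,2]<200)&(I.max(-1)<75)
    z=np.sort(P[m][:,2]+1.7); print(nm,m.sum(),np.percentile(z,[0,5,10,25,50,75,90,100]).round(1))
cv2.imwrite("pics/l.png",cv2.cvtColor(np.hstack([cv2.resize(x[145:185,180:220],(400,400),interpolation=cv2.INTER_CUBIC) for x in (d0["im"],im)]),cv2.COLOR_RGB2BGR))
```

```text
[625.76 237.85 137.56  -2.76  -1.38  12.47]
rest 77 [ 86.1 116.  117.  121.4 132.9 135.3 136.5 139. ]
now 182 [ 93.   97.   99.9 114.3 161.6 180.4 193.4 200.8]
```

View pics/l.png

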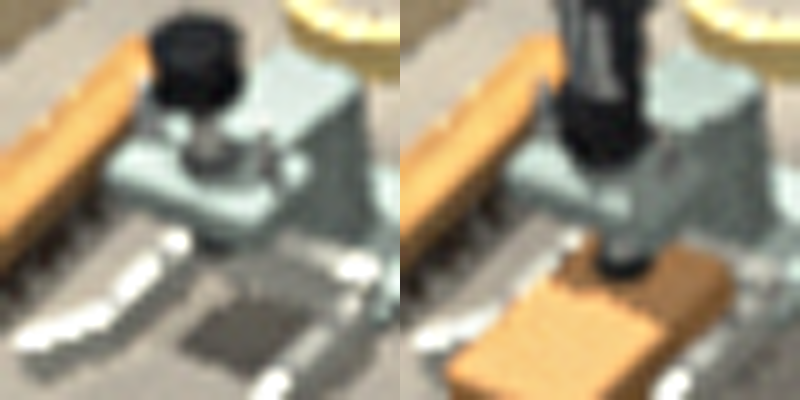

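Emit:
send_rows(plan=[[[0, 0.002, 0, 0, 0, 0, -1], [0, 0.002, 0, 0, 0, 0, -1], [0, 0.002, 0, 0, 0, 0, -1], [0, 0.002, 0, 0, 0, 0, -1]]])

```text
clock: 14.12
tcp_pos: [625.8, 237.8, 137.0]
ee_rot: [-1.568, -0.057, 0.055]
force: [-2.9, -1.1, 13.0]
gripper_width: 0.0
```

Run:
```python
from fit import *
im,d=get_image("scene"); d0=np.load("scene0.npz")["im"]; s=sensors.read_state(); print(s["tcp_pos"].round(1),s["force"].round(1))
p,M,t=cam("scene")
def rowpx(z):
    c=np.array([625,237,z]); v=(t-c)[:2]; v/=np.linalg.norm(v); c[:2]=c[:2]+17.5*v; q=M.T@(c-t); return q[:2]/q[2]*p["fx"]+[p["cx"],p["cy"]]
for z in (112,96,92,88): print(z,rowpx(z).round(2))
u=int(round(rowpx(92)[0]))
for I in (d0,im): print(u,I[150:168,u-1:u+2].mean((1,2)).round().tolist())
for n,zo in (("top",.7),("scene",-1.7)):
    im,d=get_image(n); q=box(n,d,(525,602,196,268),zo); q=q[(q[:,2]<40)&(q[:,2]>22)]; print(n,fit(dblock,q,(600,235),6))
```

```text
[625.8 237.9 137. ] [-2.8 -1.3 12.6]
112 [200.44 156.98]
96 [200.95 160.69]
92 [201.07 161.6 ]
88 [201.2  162.51]
201 [42.0, 30.0, 25.0, 19.0, 17.0, 38.0, 97.0, 143.0, 136.0, 115.0, 101.0, 72.0, 85.0, 131.0, 193.0, 205.0, 152.0, 106.0]
201 [61.0, 62.0, 65.0, 84.0, 80.0, 42.0, 24.0, 25.0, 22.0, 23.0, 25.0, 45.0, 88.0, 121.0, 163.0, 179.0, 139.0, 106.0]
top (array([602.1 , 232.9 ,   1.95]), np.float64(2.2))
scene (array([600.7 , 235.14,   5.57]), np.float64(1.44))
```

```bash
python3 -c "
from h import *
print(robot.close_job()); s=sensors.read_state(); print(s['tcp_pos'].round(1),s['force'].round(1),s['clock'])"
```

```text
the job is handed in; nothing more can be done
None
the job is handed in; nothing more can be done
```

I slid the largest cork block along the bench, end first between the press guides, until it was home. I then pushed the knob straight down about 20 mm and handed the job in at about 14 s, still holding it there.

**Block:** I moved it most of the way in a light grip. The gripper body would have come close to the knob, so I pushed the last part from behind with shut fingers. It stopped against the back stop at 12.7 N. The camera fits afterwards put its centre about 25 mm in front of the press axis, as the nest requires. The block's angle read 2° in one camera and 5.6° in the other, against about 4.3° for the press. With that scatter I can't confirm the angle any closer than 2–3°.

**Knob:** The force readings put first contact with the knob top at a TCP height between 155.5 and 157.9 mm. The final height was 137.0 mm, so the knob is 18.7 to 21 mm down and its lower rim about 91 to 93 mm above the bench, between the rings. The holding force was about 13 N, where about 14 N was expected. The last close-up showed the foot resting on the block.

**Checks that disagreed:**
- The shift of the rim in the scene camera read about 26 mm of travel. That area is shadowed and only a few pixels high, and the lack of force before 157.9 mm rules out that much travel.
- The depth readings suggested 17 to 19 mm.

No other item was touched as far as the pictures show. I did not separately measure the bystanders at the end.

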